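# Stand the polished green glass on the inspection rail

## Task

The green tumbler has just been polished: stand it upright on the blue pad of the narrow raised inspection rail, centred on the pad, and let go of it. Set it down rather than dropping it, and leave the amber tumbler and the white globe where they stand.

Things in the scene. Friction and masses are not known exactly. Their poses are not given: they have to be found in the camera images.
- green_glass_mid (a point): centre (half-way up, on the axis) of the loose low green glass tumbler, the one to be moved: an open, hollow, round glass standing upright on the table, 62 mm tall, 52 mm across at the foot and 56 mm at the rim, walls 4 mm, base 12 mm thick, 0.16 to 0.26 kg. Its z axis points up towards the mouth; the foot is 31 mm below this point.
- pad_top (a point): centre of the upper face of the fixed blue pad on the inspection rail, where the green tumbler must stand. The pad is 4 mm thick, 50 mm across the rail (its x axis) and 60 mm along the rail (its y axis); z is up. The rail is a fixed level wooden beam, 340 mm long, 50 mm wide, its top 80 mm above the table, on two posts; the pad's top is 84 mm above the table. The pad lies 70 to 110 mm from the middle of the rail, on one half or the other.
- amber_glass_mid (a point): centre (half-way up) of a loose amber glass tumbler of the same shape and size as the green one, standing on the table; to be left alone.
- white_globe_mid (a point): centre (half-way up) of a loose white opal-glass globe, 85 mm tall, 68 mm across at its widest, foot 50 mm, 0.26 kg, standing directly on the rail's other half, at least 140 mm from the pad's centre; to be left alone.
Things that resemble listed ones, but are neither listed nor needed, are in the scene too. There is more than one size of the part that bears green_glass_mid; the job needs the middle-sized.

How it is judged (in metres and radians):
At the end, for the whole second after the job is handed in: The green tumbler stands upright (within 10 degrees) with its foot on the blue pad (height within 5 mm), its axis within 15 mm of the pad's centre, released and at rest. Amber tumbler and white globe moved at most 20 mm; the green one never fell from over 15 mm above the pad (horizontal distance between green_glass_mid and pad_top below 0.015 m and z of green_glass_mid in the frame of pad_top between 0.026 and 0.036 m and angle between green_glass_mid's own z axis and vertical below 0.17 rad and linear speed of green_glass below 0.02 m/s and contact force between the fingers and green_glass below 0.05 N); the robot touches nothing.
It fails at once if the amber tumbler is moved by more than 20 mm (distance of amber_glass_mid from where it was at the start of the episode above 0.02 m).
It fails at once if the white globe is moved by more than 20 mm (distance of white_globe_mid from where it was at the start of the episode above 0.02 m).
It fails at once if the green tumbler is let fall from more than 15 mm above the pad (z of green_glass_mid in the frame of pad_top above 0.046 m and contact force between green_glass and anything else below 0.001 N).
It also fails if it takes over 38 s, if anything falls off the work surface, if the arm or the gripper's body presses on something with over 40 N, if the wrist force passes 120 N, or if a joint passes its speed limit or range.

## Robot

A 7-joint arm with a two-finger parallel gripper is mounted at the origin on the work surface. World frame = base frame: x ahead of the robot, y to its left, z up, the work surface at z = 0. Lengths are in m, angles in degrees, forces in N, time in s.
With the tool pointing down it reaches from about 0.4 to 0.85 m from the base axis. Payload 6.9 kg.
Tool frame: the origin (TCP) lies between the finger pads; the fingertips stand 17 mm ahead of it and the grasp point (between the pads) lies 2 mm behind it; z points along the fingers, x is the direction in which the jaws open and shut, and the axes are right-handed (so a half turn about z gives the same grasp; the last joint's range is limited). The gripper opens to 85 mm and grips with 20 to 120 N. Pads are 22 mm wide; open, the fingers measure 114 mm over their backs; the gripper's body (76 mm by 85 mm) begins 54 mm behind the grasp point. The pads swing forward as they close: fully open they stand 13 mm farther back than shut.
Start: joints at [73.31, 29.078, -13.613, 85.955, 7.202, 65.827, -8.869], TCP at [0.242, -0.576, 0.248] pointing down, gripper open.
Joint ranges: [-176.47, 176.47], [-13.61, 117.27], [-81.72, 77.17], [0.22, 143.17], [-87.28, 267.28], [10, 112.55], [-165.47, 165.47]. Speed limits (degrees/s): [136.94, 136.94, 180, 180, 180, 180, 180].

## Interface

Orientations are given as a 3x3 rotation matrix whose columns are the frame's x, y, z axes.
In Python, from bench import ctrl gives the robot as it stands. The module is installed in compiled form; this text tells all that it offers.
- The arm moves only by the shell command python3 -m jog 'ROWS'. ROWS is JSON, a list of rows, each a list of 7 numbers: the turn, a rotation vector about the world's x, y, z in rad, then the shift along the world's x, y, z in m, then the opening, from 0 (shut) to 1 (fully open). A call has 1 to 5 rows; each row shifts and turns the commanded pose from where the row before left it; what a row does not reach is not made up. A row lasts 1/8 s, in which the tool goes at most 62.5 mm and 10.7 degrees, less where a joint would pass 70% of its speed; a pose out of reach is approached as far as the arm can. A call is refused whole if a number of a shift passes 0.0625 or a number of a turn 0.188, either way. A call with a gripper value outside its range is refused whole. The fingers move at their own pace and stop on an object; the grip force is fixed at half the most. Time passes only in rows, so rows that do not move let the fingers close. It gives the time, the measured TCP pose, the force and the opening at its end, in the units of the state.
- ctrl.observe(): the state, without advancing time (a new reading comes with each control period).
- ctrl.grab_frame(name): name is "scene" or "top" or "wrist"; returns the picture (480x640x3 uint8, red, green, blue); there is no depth.
- ctrl.camera_params(name): a dict with "fx", "fy", "cx", "cy" (pixels), "extrinsics" (4x4, takes a point from camera to world coordinates). Camera axes: x right, y down, z forward; pixel columns grow to the right and rows downward; lengths in m; the calibration is good to about 2 mm. The wrist camera is an equidistant fisheye: a pixel r from the principal point sees the ray r / f radians off the axis. A picture is of the moment at which its call begins: read the wrist's pose just before it. camera_params takes no time and is no camera call; for the wrist camera it gives the pose at the moment of the call.
- ctrl.finish_job(): hands the job in, once; it reports no verdict.
The state is a dict: "t": time; "q": joint angles; "dq": joint speeds; "joint_torque": joint torques, N m; "position": TCP position; "ee_rot": TCP orientation; "contact_force": force on the tool from outside, world axes, zero at the start; "wrist_torque": the same for the moment, N m; "gripper_width": finger opening in m.
Only numpy, scipy, OpenCV 4.12 (cv2) and the standard library are available. Lean on these libraries where they do the work, as an engineer would, in place of code of your own. Each camera call takes 0.05 s, during which the arm holds its last target.

## Working session

There is one attempt and no reset: what is moved stays moved. The work goes in short steps, Python scripts to look and compute and a shell command to move; the robot and the scene stay as the last step left them, time stands still between calls to the robot, and variables do not carry over. Pictures are saved under pics/ and viewed, and the job is handed in when it is done.

```bash
mkdir -p pics; python3 - <<'E'
from bench import ctrl
import cv2,numpy as np
s=ctrl.observe(); print(s['t'],s['position'],s['ee_rot'],s['gripper_width'])
for n in ['scene','top','wrist']:
    im=ctrl.grab_frame(n); cv2.imwrite(f'pics/{n}0.png',im[:,:,::-1]); p=ctrl.camera_params(n); print(n,p)
E
```

```text
0.0 [ 0.24133494 -0.57601017  0.24743708] [[ 3.86554948e-01 -9.22266131e-01 -6.75433778e-04]
 [-9.22264675e-01 -3.86555538e-01  1.63838861e-03]
 [-1.77212300e-03 -1.03985127e-05 -9.99998430e-01]] 0.08514273519453013
scene {'fx': 476.63779391378665, 'fy': 476.63779391378665, 'cx': 316.1889226967411, 'cy': 234.89410308457738, 'extrinsics': array([[-0.59815953,  0.49748047, -0.62826616,  0.98624089],
       [ 0.80132889,  0.36270956, -0.47572448,  0.41382366],
       [-0.0087855 , -0.78800695, -0.61560365,  0.52422492],
       [ 0.        ,  0.        ,  0.        ,  1.        ]])}
top {'fx': 518.654437107177, 'fy': 518.654437107177, 'cx': 316.40593608316584, 'cy': 243.61258952138172, 'extrinsics': array([[ 0.00474302, -0.98500668,  0.17245102,  0.37723511],
       [-0.999964  , -0.00588524, -0.00611275,  0.06805107],
       [ 0.00703601, -0.17241581, -0.98499913,  0.895155  ],
       [ 0.        ,  0.        ,  0.        ,  1.        ]])}
wrist {'fx': 371.64829954431775, 'fy': 371.64829954431775, 'cx': 312.5366496283274, 'cy': 244.00559015711664, 'extrinsics': array([[ 3.85969468e-01, -8.76859729e-01, -2.86608766e-01,
         3.14700612e-01],
       [-9.22511250e-01, -3.67122005e-01, -1.19140369e-01,
        -5.47558119e-01],
       [-7.50992686e-04,  3.10384356e-01, -9.50610850e-01,
         3.73787688e-01],
       [ 0.00000000e+00,  0.00000000e+00,  0.00000000e+00,
         1.00000000e+00]])}
```

View pics/scene0.png

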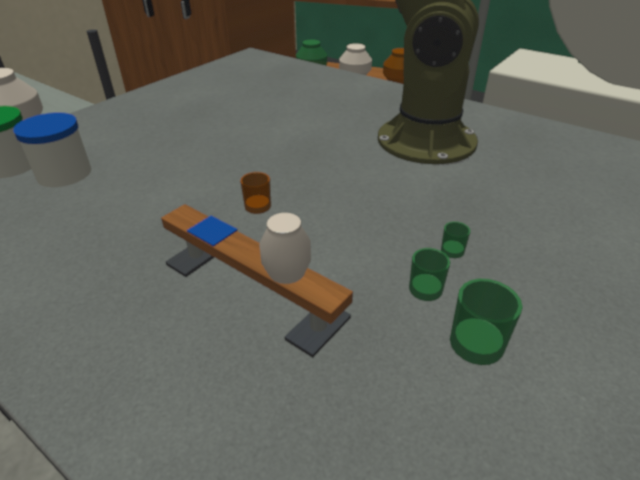

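View pics/top0.png

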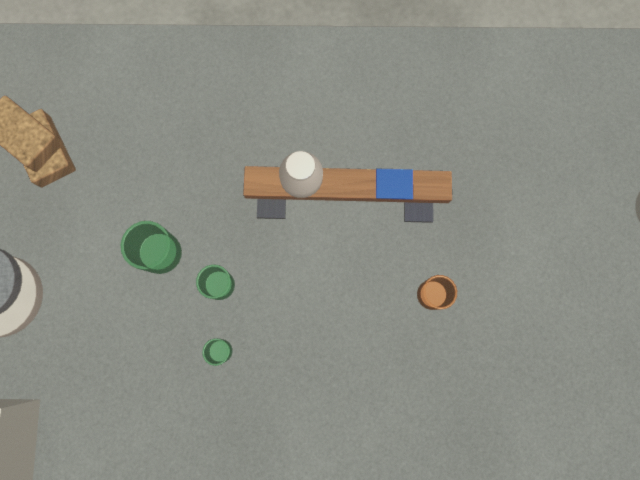

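View pics/wrist0.png

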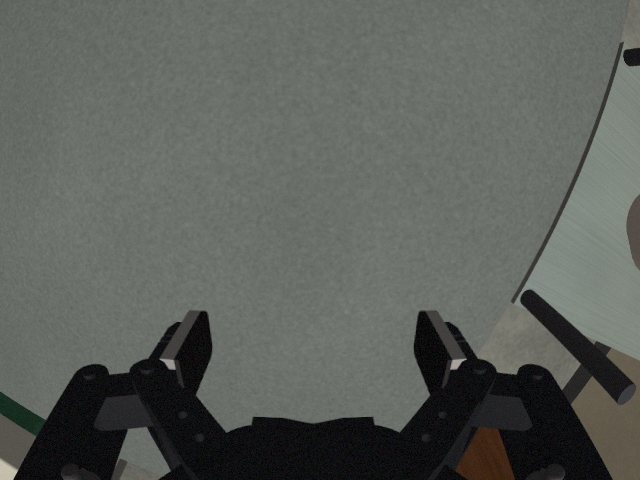

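The top view shows the green tumblers: large at (149,247), middle at (214,282) and small at (217,351). The pad is at (394,184), the amber tumbler at (437,293) and the globe at (300,172). The scene view agrees with this layout. In the wrist view there is only bare table and the open fingers.

```bash
cat > h.py <<'E'
import cv2,numpy as np
from bench import ctrl
def ray(n,uv):
    p=ctrl.camera_params(n);T=p['extrinsics']
    d=T[:3,:3]@np.array([(uv[0]-p['cx'])/p['fx'],(uv[1]-p['cy'])/p['fy'],1.]);return T[:3,3],d/np.linalg.norm(d)
def onz(n,uv,z):
    o,d=ray(n,uv);return o+d*(z-o[2])/d[2]
def tri(a,b):
    (o1,d1),(o2,d2)=a,b
    A=np.c_[d1,-d2];s=np.linalg.lstsq(A,o2-o1,rcond=None)[0]
    p,q=o1+s[0]*d1,o2+s[1]*d2;return (p+q)/2,np.linalg.norm(p-q)
R={'green':((40,90,30),(85,255,255)),'blue':((100,120,60),(130,255,255)),'orange':((3,130,50),(20,255,255))}
def blobs(im,c,amin=80):
    hsv=cv2.cvtColor(im,cv2.COLOR_RGB2HSV);m=cv2.inRange(hsv,*R[c])
    m=cv2.morphologyEx(m,cv2.MORPH_CLOSE,np.ones((3,3)))
    cs=[cv2.convexHull(k) for k in cv2.findContours(m,cv2.RETR_EXTERNAL,cv2.CHAIN_APPROX_NONE)[0] if cv2.contourArea(k)>amin]
    out=[]
    for k in cs:
        M=cv2.moments(k);out.append((np.array([M['m10']/M['m00'],M['m01']/M['m00']]),cv2.boundingRect(k),k))
    return out
E
python3 - <<'E'
from h import *
np.set_printoptions(precision=4,suppress=True)
im={n:cv2.imread(f'pics/{n}0.png')[:,:,::-1].copy() for n in('top','scene')}
for n in im:
  for c in R:
    for ce,bb,k in blobs(im[n],c):
        z=.084 if c=='blue' else .031
        P=[onz(n,p[0],z) for p in k]; P=np.array(P)[:,:2].astype(np.float32)
        print(n,c,ce,bb,onz(n,ce,z),cv2.minAreaRect(P))
E
```

```text
top green [161.9552 253.4615] (146, 235, 30, 35) [0.5102 0.3225 0.031 ] ((0.5102705359458923, 0.32014068961143494), (0.039074063301086426, 0.06048095226287842), 71.52204132080078)
top blue [394.2353 183.5454] (377, 169, 36, 30) [ 0.6189 -0.0628  0.084 ] ((0.6190495491027832, -0.06320001184940338), (0.05678625777363777, 0.04877210035920143), 89.1167984008789)
top orange [437.6893 292.6336] (420, 277, 37, 32) [ 0.4468 -0.1399  0.031 ] ((0.44694435596466064, -0.1404104083776474), (0.060118887573480606, 0.051820140331983566), 88.29657745361328)
scene green [484.0129 319.8561] (451, 279, 71, 85) [0.4988 0.3301 0.031 ] ((0.4934735894203186, 0.33267641067504883), (0.16156107187271118, 0.08558735251426697), 16.902523040771484)
scene green [437.4447 260.491 ] (410, 222, 60, 78) [0.4231 0.2253 0.031 ] ((0.4117490351200104, 0.2186139076948166), (0.20591188967227936, 0.06605278700590134), 5.9523234367370605)
scene green [  8.8879 116.9134] (0, 106, 22, 26) [ 0.5514 -0.8726  0.031 ] ((0.5463569164276123, -0.8750025033950806), (0.1675308495759964, 0.046509236097335815), 64.42431640625)
scene green
[... 931 characters left out ...]
] (241, 173, 29, 40) [ 0.4434 -0.1401  0.031 ] ((0.44415217638015747, -0.143326073884964), (0.1388052999973297, 0.05556614324450493), 41.20351028442383)
scene orange [390.3117  66.2339] (368, 48, 37, 35) [-0.3227 -0.2855  0.031 ] ((-0.34280258417129517, -0.3094559609889984), (0.3178156316280365, 0.1034075990319252), 27.87665557861328)
scene orange [362.8811   2.3811] (299, 0, 98, 8) [-0.9894 -0.8065  0.031 ] ((-0.9331425428390503, -0.8542261123657227), (0.13252349197864532, 0.4353535771369934), 34.32392501831055)
scene orange [196.436   36.6753] (103, 0, 192, 91) [-0.1961 -1.0155  0.031 ] ((-0.38446104526519775, -1.0988149642944336), (1.21112060546875, 0.8042082190513611), 59.21607208251953)
```

```bash
sed -i 's/(40,90,30)/(45,60,20)/' h.py
python3 - <<'E'
from h import *
np.set_printoptions(precision=4,suppress=True)
im={n:cv2.imread(f'pics/{n}0.png')[:,:,::-1].copy() for n in('top','scene')}
for n in im:
    for ce,bb,k in blobs(im[n],'green'):
        if n=='scene' and bb[0]<405: continue
        P=np.array([onz(n,p[0],.031) for p in k])[:,:2].astype(np.float32)
        print(n,ce,bb,onz(n,ce,.031),cv2.minAreaRect(P)[1:])
        if n=='top':
            e=cv2.fitEllipse(k);print(e)
hsv=cv2.cvtColor(im['top'],cv2.COLOR_RGB2HSV)
print(hsv[282,190:240])
# rail outline angle top
for c in ['orange']:
    pass
v=im['top'][225:370,110:250]
cv2.imwrite('pics/c1.png',cv2.resize(v[:,:,::-1],None,fx=4,fy=4,interpolation=0))
v=im['scene'][200:370,390:540]
cv2.imwrite('pics/c2.png',cv2.resize(v[:,:,::-1],None,fx=3,fy=3,interpolation=0))
E
```

```text
top [216.4419 351.5103] (203, 339, 29, 27) [0.349  0.2248 0.031 ] ((0.04149828851222992, 0.04576750472187996), 0.2683681547641754)
((216.33074951171875, 351.4781188964844), (25.76923179626465, 29.077749252319336), 72.45658874511719)
top [214.3822 282.0688] (196, 265, 38, 34) [0.4624 0.2325 0.031 ] ((0.062385253608226776, 0.05457507446408272), 46.11225509643555)
((214.43568420410156, 282.1912841796875), (33.60943603515625, 37.82084274291992), 116.62262725830078)
top [149.9818 247.2902] (121, 221, 60, 52) [0.5206 0.3432 0.031 ] ((0.10384314507246017, 0.08107656985521317), 48.71902084350586)
((150.00677490234375, 247.2376251220703), (49.282081604003906, 61.6887321472168), 114.46859741210938)
scene [483.9896 319.9388] (450, 278, 73, 87) [0.499  0.3301 0.031 ] ((0.1645595282316208, 0.08731595426797867), 3.2331717014312744)
scene [437.4863 260.5348] (410, 222, 60, 79) [0.4232 0.2254 0.031 ] ((0.20904037356376648, 0.06785482913255692), 5.8826189041137695)
scene [517.3935  41.5717] (473, 0, 98, 92) [-0.7953 -0.0545  0.031 ] ((1.1962368488311768, 0.27817976474761963), 18.34864044189453)
[[ 43  12 144]
 [ 41  14 145]
 [ 45  14 146]
 [ 43  13 142]
 [ 41  14 142]
 [ 49  25 141]
 [ 63  63 142]
 [ 63  74 155]
 [ 63  76 121]
 [ 64  81  94]
 [ 64  79  94]
 [ 64  81  95]
 [ 63  81  95]
 [ 64  78  92]
 [ 64  72  95]
 [ 64  78 111]
 [ 63  77 152]
 [ 64  81 155]
 [ 64  82 153]
 [ 63  82 153]
 [ 65  86 151]
 [ 65  82 153]
 [ 64  83 151]
 [ 63  80 150]
 [ 64  79 151]
 [ 64  79 152]
 [ 63  80 149]
 [ 63  80 150]
 [ 65  79 152]
 [ 64  82 149]
 [ 64  82 150]
 [ 64  81 152]
 [ 64  81 151]
 [ 63  81 152]
 [ 64  81 152]
 [ 64  79 152]
 [ 64  83 151]
 [ 64  81 151]
 [ 64  88 150]
 [ 64  86 152]
 [ 64  90 141]
 [ 65  87 112]
 [ 62  74  89]
 [ 63  64  91]
 [ 58  32 110]
 [ 41  15 140]
 [ 47  12 145]
 [ 43  12 146]
 [ 45  14 145]
 [ 43  12 145]]
```

View pics/c1.png

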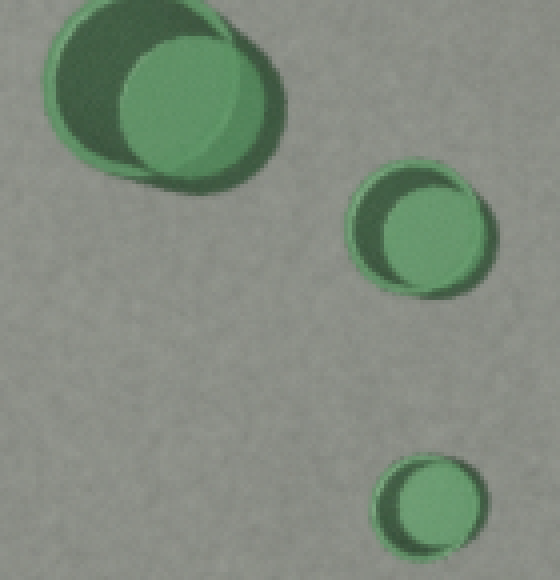

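View pics/c2.png

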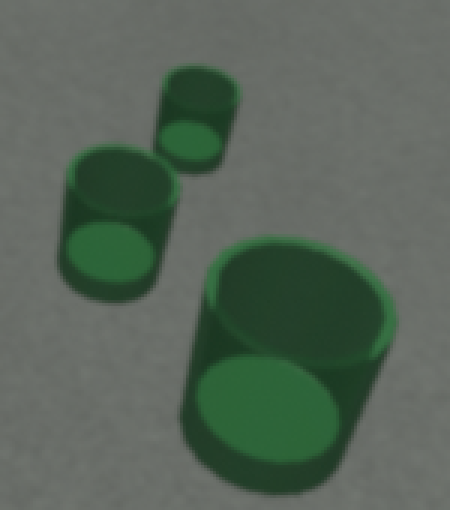

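```bash

python3 - <<'E'
from h import *
np.set_printoptions(precision=4,suppress=True)
for n,uv,z in [('top',(214,281.75),.062),('top',(218.75,284.5),.012),('top',(214.4,282.1),.031),('scene',(431.3,260),.062),('scene',(426.8,284),.012)]: print(n,z,onz(n,uv,z))
print(tri(ray('top',(214,281.75)),ray('scene',(431.3,260))), tri(ray('top',(218.75,284.5)),ray('scene',(426.8,284))))
for n,uv,z in [('top',(440,291.5),.062),('top',(300,165),.085)]: print('amber/globe',onz(n,uv,z))
E
```

```text
top 0.062 [0.4599 0.2272 0.062 ]
top 0.012 [0.4602 0.2285 0.012 ]
top 0.031 [0.4624 0.2325 0.031 ]
scene 0.062 [0.4628 0.2294 0.062 ]
scene 0.012 [0.4616 0.2288 0.012 ]
(array([0.46  , 0.228 , 0.0594]), np.float64(0.0006252512432692582)) (array([0.4604, 0.2286, 0.0109]), np.float64(0.00034303213214219037))
amber/globe [ 0.4461 -0.1362  0.062 ]
amber/globe [0.6489 0.0904 0.085 ]
```

The middle tumbler triangulates to (0.461, 0.2286). Its rim comes out at z≈0.06 and its floor at z≈0.011, both as expected. The pad centre is (0.620, −0.0627). I'll go round in an arc, high above everything.

```bash
python3 -m jog '[[0,0,0,0.05,0.035,0.005,1],[0,0,0,0.05,0.035,0,1],[0,0,0,0.05,0.04,0,1],[0,0,0,0.05,0.05,0,1],[0,0,0,0.03,0.055,0,1]]'; python3 -m jog '[[0,0,0.12,0.02,0.055,0,1],[0,0,0.12,0.01,0.055,0,1],[0,0,0.12,0.01,0.055,0,1],[0,0,0.12,0,0.055,0,1],[0,0,0.12,0,0.055,0,1]]'
```

```text
t: 0.78
position: [0.4662, -0.3667, 0.2527]
ee_rot: [[0.387, -0.922, 0.0], [-0.922, -0.387, 0.001], [-0.0, -0.001, -1.0]]
contact_force: [1.1, -0.5, -0.1]
gripper_width: 0.0858
t: 1.4
position: [0.5042, -0.0915, 0.2532]
ee_rot: [[0.842, -0.54, -0.0], [-0.54, -0.842, 0.0], [-0.0, -0.0, -1.0]]
contact_force: [1.0, 0.5, 0.9]
gripper_width: 0.0853
```

```bash
python3 -m jog '[[0,0,0,0,0.055,0,1],[0,0,0,-0.01,0.055,0,1],[0,0,0,-0.01,0.055,0,1],[0,0,0,-0.01,0.055,0,1],[0,0,0,-0.01,0.05,0,1]]'; python3 -m jog '[[0,0,0,-0.003,0.03,0,1],[0,0,0,0,0.02,-0.03,1],[0,0,0,0,0,-0.03,1],[0,0,0,0,0,0,1]]'
python3 - <<'E'
from h import *
np.set_printoptions(precision=4,suppress=True)
s=ctrl.observe();print(s['q'],s['position'])
im=ctrl.grab_frame('wrist');cv2.imwrite('pics/w1.png',im[:,:,::-1])
im=ctrl.grab_frame('top');cv2.imwrite('pics/t1.png',im[:,:,::-1])
E
```

```text
t: 2.02
position: [0.4638, 0.1785, 0.2533]
ee_rot: [[0.84, -0.543, 0.0], [-0.543, -0.84, 0.0], [0.0, -0.0, -1.0]]
contact_force: [0.9, -0.5, -0.0]
gripper_width: 0.0858
t: 2.52
position: [0.4602, 0.226, 0.1915]
ee_rot: [[0.84, -0.542, -0.004], [-0.542, -0.84, -0.002], [-0.002, 0.004, -1.0]]
contact_force: [0.2, -0.2, 0.8]
gripper_width: 0.0855
[ -6.633   24.6499 -31.9817 107.127   16.0046  52.9701 -78.917 ] [0.4602 0.226  0.1915]
```

View pics/w1.png

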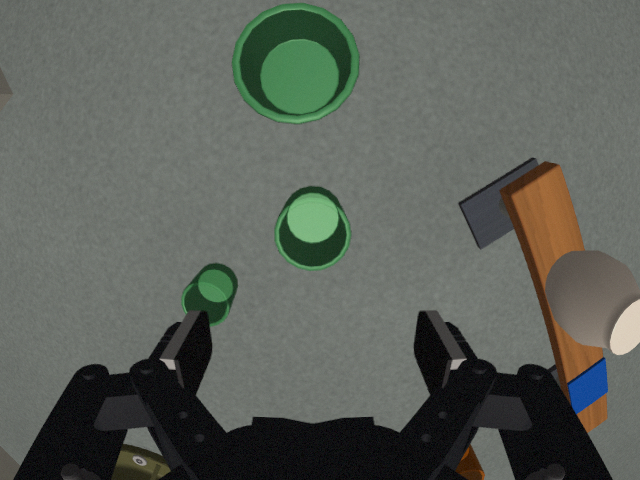

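View pics/t1.png

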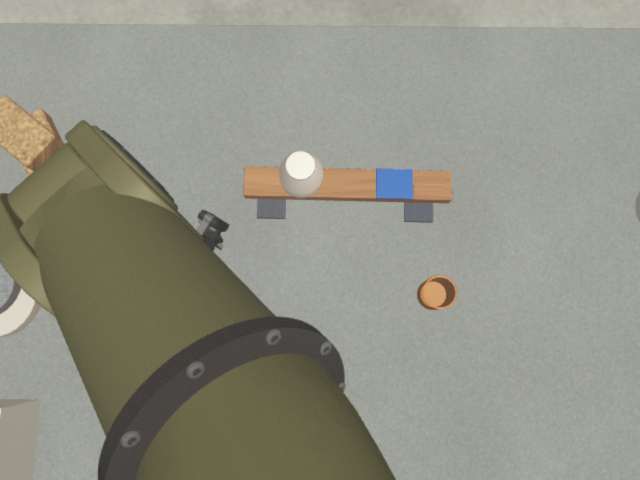

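The wrist view shows the middle tumbler centred between the jaws, with its rim at about (312.5, 231) and its floor at about (312.5, 218). The large and small tumblers are clear of both fingers. I'll check those pixels with the fisheye model.

```bash
cat >> h.py <<'E'
def wray(uv):
    p=ctrl.camera_params('wrist');T=p['extrinsics']
    v=np.array([uv[0]-p['cx'],uv[1]-p['cy']]);r=np.linalg.norm(v)+1e-9;a=r/p['fx']
    return T[:3,3],T[:3,:3]@np.r_[np.sin(a)*v/r,np.cos(a)]
def wz(uv,z):
    o,d=wray(uv);return o+d*(z-o[2])/d[2]
E
python3 - <<'E'
from h import *
np.set_printoptions(precision=4,suppress=True)
print(wz((312.5,231),.062),wz((312.8,218),.012))
L,Rr=wz((275,231),.062),wz((350.5,231),.062);print(L,Rr,np.linalg.norm(L-Rr))
im=cv2.imread('pics/w1.png')[:,:,::-1].copy()
for ce,bb,k in blobs(im,'green'): print(ce,bb)
for ce,bb,k in blobs(im,'blue'): print('pad',ce,bb,wz(ce,.084))
E
```

```text
[0.4643 0.2289 0.062 ] [0.463  0.2264 0.012 ]
[0.4415 0.2437 0.062 ] [0.4875 0.214  0.062 ] 0.054717862954632754
[210.1195 294.3312] (181, 263, 57, 64)
[312.1719 229.4507] (274, 186, 77, 85)
[295.1825  62.8995] (232, 3, 127, 121)
pad [588.2404 385.9805] (568, 358, 40, 56) [ 0.6218 -0.0645  0.084 ]
```

```bash
python3 -m jog '[[0,0,0,0.002,0.002,-0.03,1],[0,0,0,0,0,-0.04,1],[0,0,0,0,0,-0.04,1],[0,0,0,0,0,-0.03,1],[0,0,0,0,0,-0.007,1]]'; python3 -m jog '[[0,0,0,0,0,0,1],[0,0,0,0,0,0,1]]'
python3 - <<'E'
from h import *
im=ctrl.grab_frame('wrist');cv2.imwrite('pics/w2.png',im[:,:,::-1])
E
```

```text
t: 3.25
position: [0.4637, 0.2283, 0.046]
ee_rot: [[0.839, -0.544, -0.001], [-0.544, -0.839, -0.001], [-0.0, 0.001, -1.0]]
contact_force: [0.1, -0.1, 0.5]
gripper_width: 0.0856
t: 3.5
position: [0.4644, 0.2291, 0.0478]
ee_rot: [[0.84, -0.543, 0.002], [-0.543, -0.84, 0.001], [0.001, -0.002, -1.0]]
contact_force: [-0.3, -0.6, 0.0]
gripper_width: 0.0853
```

View pics/w2.png

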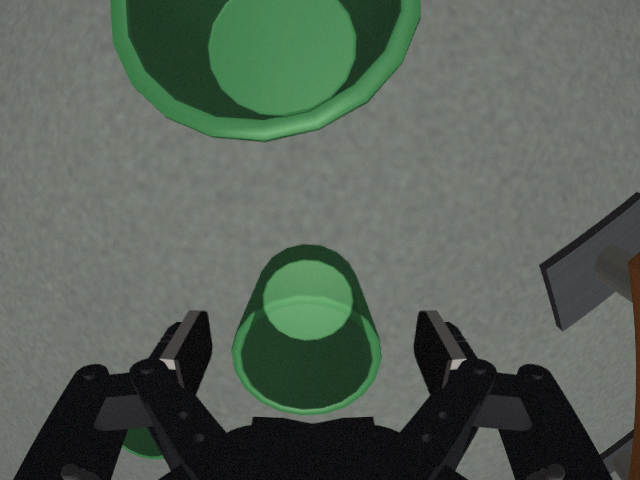

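The tumbler stands between the jaws with its rim centred at about (307, 355). I'll work out the offset from the TCP.

```bash
python3 - <<'E'
from h import *
s=ctrl.observe();R_=np.array(s['ee_rot']);p=np.array(s['position'])
print(p)
for uv,z in [((307,355),.062),((308,300),.012)]:
    w=wz(uv,z);print(w,R_.T@(w-p))
E
```

```text
[0.46430992 0.22902899 0.04764838]
[0.46288523 0.22861477 0.062     ] [-0.0009522   0.00109242 -0.01435515]
[0.46144061 0.22660536 0.012     ] [-0.0011389   0.00366656  0.03563949]
```

```bash
python3 -m jog '[[0,0,0,-0.002,-0.001,-0.004,1],[0,0,0,0,0,0,0],[0,0,0,0,0,0,0],[0,0,0,0,0,0,0],[0,0,0,0,0,0,0]]'; python3 -m jog '[[0,0,0,0,0,0,0],[0,0,0,0,0,0,0],[0,0,0,0,0,0,0],[0,0,0,0,0,0,0],[0,0,0,0,0,0,0]]'
```

```text
t: 4.18
position: [0.4614, 0.2277, 0.0427]
ee_rot: [[0.84, -0.543, 0.0], [-0.543, -0.84, -0.0], [0.0, -0.0, -1.0]]
contact_force: [-1.2, -0.9, 5.8]
gripper_width: 0.0536
t: 4.8
position: [0.4614, 0.2277, 0.0427]
ee_rot: [[0.84, -0.543, 0.0], [-0.543, -0.84, -0.0], [0.0, -0.0, -1.0]]
contact_force: [-3.0, -1.3, 5.0]
gripper_width: 0.0534
```

```bash
python3 -m jog '[[0,0,0,0,0,0.01,0],[0,0,0,0,0,0.02,0],[0,0,0,0,0,0.04,0],[0,0,0,0,0,0.05,0],[0,0,0,0,0,0.05,0]]'; python3 -m jog '[[0,0,0,0,0,0.03,0],[0,0,0,0,0,0,0],[0,0,0,0,0,0,0]]'
python3 - <<'E'
from h import *
for n in('wrist','scene'):
  im=ctrl.grab_frame(n);cv2.imwrite(f'pics/{n}3.png',im[:,:,::-1])
E
```

```text
t: 5.42
position: [0.4609, 0.2275, 0.2141]
ee_rot: [[0.84, -0.543, -0.001], [-0.543, -0.84, 0.0], [-0.001, 0.0, -1.0]]
contact_force: [0.2, -0.2, -1.7]
gripper_width: 0.0535
t: 5.8
position: [0.4609, 0.2271, 0.2415]
ee_rot: [[0.84, -0.543, -0.001], [-0.543, -0.84, -0.001], [-0.001, 0.001, -1.0]]
contact_force: [-1.1, 0.0, -1.6]
gripper_width: 0.0535
```

View pics/wrist3.png

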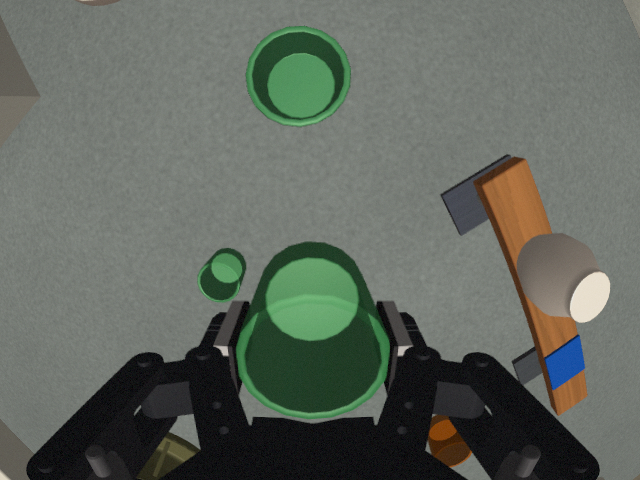

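View pics/scene3.png

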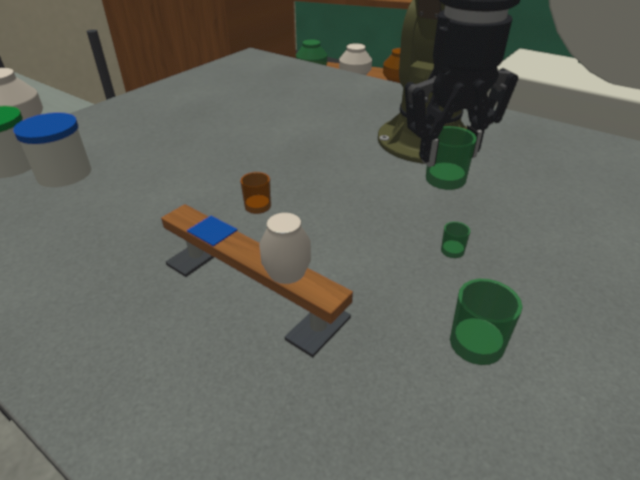

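The tumbler is held and lifted, sitting upright in the scene view with its foot around (447,178). The rail and its globe haven't changed. Next I'll carry it over the pad.

```bash
python3 -m jog '[[0,0,0,0,-0.02,0,0],[0,0,0,0.01,-0.035,0,0],[0,0,0,0.01,-0.04,0,0],[0,0,0,0.02,-0.045,0,0],[0,0,0,0.025,-0.045,0,0]]'; python3 -m jog '[[0,0,0,0.03,-0.045,0,0],[0,0,0,0.03,-0.03,0,0],[0,0,0,0.02,-0.02,0,0],[0,0,0,0.014,-0.01,-0.02,0],[0,0,0,0,0,-0.02,0]]'; python3 -m jog '[[0,0,0,0,0,-0.02,0],[0,0,0,0,0,-0.015,0],[0,0,0,0,0,0,0],[0,0,0,0,0,0,0]]'
python3 - <<'E'
from h import *
s=ctrl.observe();print(s['position'],s['q'])
for n in('wrist','scene','top'):
  im=ctrl.grab_frame(n);cv2.imwrite(f'pics/{n}4.png',im[:,:,::-1])
E
```

```text
t: 6.52
position: [0.5262, 0.0414, 0.2412]
ee_rot: [[0.84, -0.542, -0.002], [-0.542, -0.84, -0.0], [-0.002, 0.001, -1.0]]
contact_force: [1.1, 0.7, -2.2]
gripper_width: 0.0534
t: 7.15
position: [0.6207, -0.0637, 0.1997]
ee_rot: [[0.839, -0.545, -0.002], [-0.545, -0.839, 0.0], [-0.002, 0.001, -1.0]]
contact_force: [-0.8, -0.2, -2.4]
gripper_width: 0.0534
t: 7.65
position: [0.6207, -0.0622, 0.1677]
ee_rot: [[0.84, -0.543, 0.0], [-0.543, -0.84, 0.0], [0.0, -0.0, -1.0]]
contact_force: [0.2, -0.0, -2.3]
gripper_width: 0.0536
[ 0.62074973 -0.0621924   0.16766114] [ 20.13925064  34.55756274 -27.71081345  92.45666842  18.2206708
  57.49048413 -46.15990584]
```

View pics/wrist4.png

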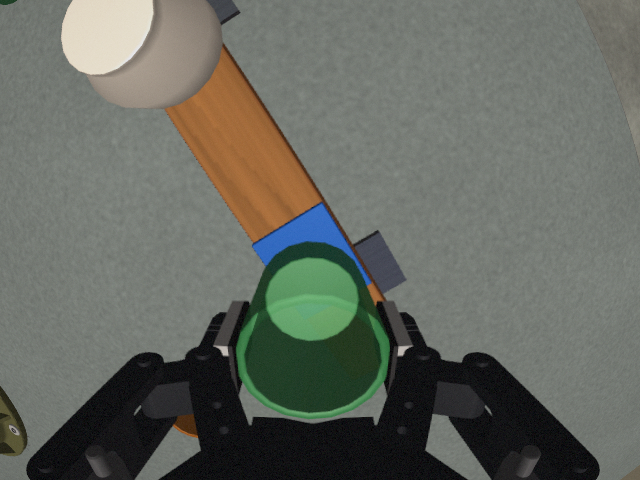

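View pics/scene4.png

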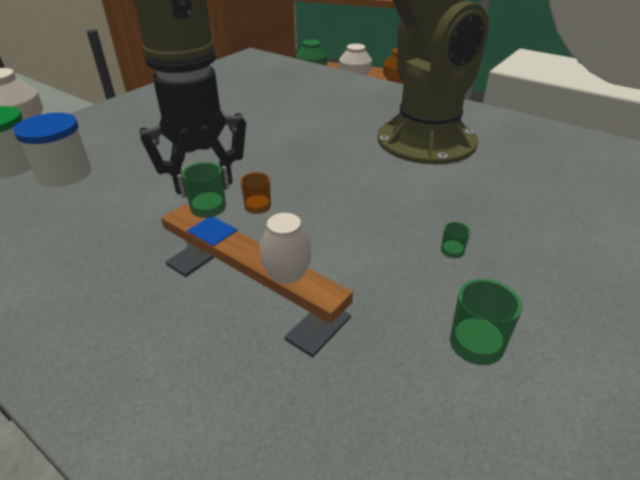

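View pics/top4.png

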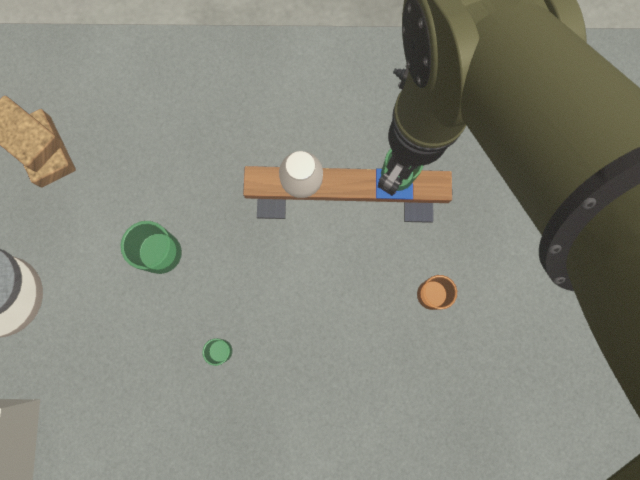

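The wrist view shows two pad corners at (323,203) and (253,243), the tumbler floor at (312,299) and the rim at (314,356).

```bash
python3 - <<'E'
from h import *
np.set_printoptions(precision=4,suppress=True)
a,b=wz((323,203),.084),wz((253,243.5),.084);print('corners',a,b,np.linalg.norm(a-b))
u=(a-b)/np.linalg.norm(a-b);n=np.array([u[1],-u[0],0]);print('pad centre',(a+b)/2+n*.03)
print('floor',wz((312,299),.137),'rim',wz((314,356),.187))
c,d=wz((266,299),.137),wz((358,299),.137);print('floor dia',np.linalg.norm(c-d))
c,d=wz((237,356),.187),wz((391,356),.187);print('rim dia',np.linalg.norm(c-d))
f,r=(212-2,0),(0,0)
print('scene rim',onz('scene',(204.5,176),.187),'scene floor',onz('scene',(206.5,203),.137))
E
```

```text
corners [ 0.6454 -0.0376  0.084 ] [ 0.597  -0.0355  0.084 ] 0.04844404102316032
pad centre [ 0.6199 -0.0665  0.084 ]
floor [ 0.6211 -0.0634  0.137 ] rim [ 0.6231 -0.0617  0.187 ]
floor dia 0.04361521442350722
rim dia 0.054609469257804466
scene rim [ 0.6272 -0.0489  0.187 ] scene floor [ 0.6245 -0.0587  0.137 ]
```

```bash
python3 -m jog '[[0,0,0,-0.001,-0.001,-0.012,0],[0,0,0,0,0,-0.012,0],[0,0,0,0,0,-0.008,0],[0,0,0,0,0,-0.004,0],[0,0,0,0,0,0,0]]'; python3 -m jog '[[0,0,0,0,0,-0.002,0],[0,0,0,0,0,0,0]]'
```

```text
t: 8.43
position: [0.6193, -0.0632, 0.1309]
ee_rot: [[0.84, -0.543, -0.001], [-0.543, -0.84, 0.0], [-0.001, 0.0, -1.0]]
contact_force: [0.2, -0.6, -0.9]
gripper_width: 0.0536
t: 8.68
position: [0.6195, -0.0633, 0.1294]
ee_rot: [[0.84, -0.543, 0.0], [-0.543, -0.84, -0.0], [0.0, -0.0, -1.0]]
contact_force: [-0.4, 0.5, -1.2]
gripper_width: 0.0537
```

```bash
python3 -m jog '[[0,0,0,0,0,-0.001,0],[0,0,0,0,0,0,0]]';python3 -m jog '[[0,0,0,0,0,-0.001,0],[0,0,0,0,0,0,0]]'
python3 - <<'E'
from h import *
for n in('wrist','scene'):
  im=ctrl.grab_frame(n);im=im if n=='wrist' else cv2.resize(im[130:300,130:330],None,fx=4,fy=3.5)
  cv2.imwrite(f'pics/{n}5.png',im[:,:,::-1])
E
```

```text
t: 8.93
position: [0.6194, -0.0633, 0.1283]
ee_rot: [[0.84, -0.543, 0.0], [-0.543, -0.84, -0.0], [0.0, -0.0, -1.0]]
contact_force: [-0.0, 0.2, -2.3]
gripper_width: 0.0533
t: 9.18
position: [0.6194, -0.0633, 0.1272]
ee_rot: [[0.84, -0.543, -0.0], [-0.543, -0.84, 0.0], [-0.0, 0.0, -1.0]]
contact_force: [0.6, -0.6, -2.3]
gripper_width: 0.0533
```

View pics/scene5.png

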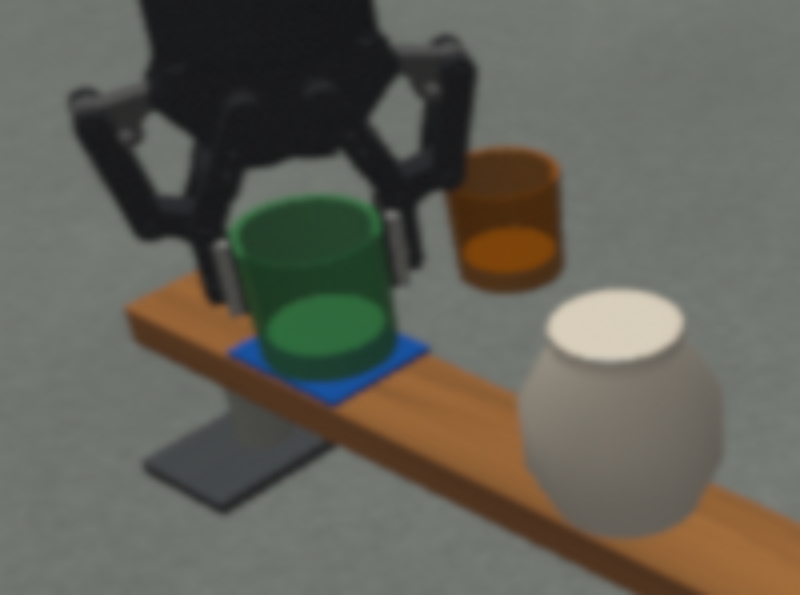

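View pics/wrist5.png

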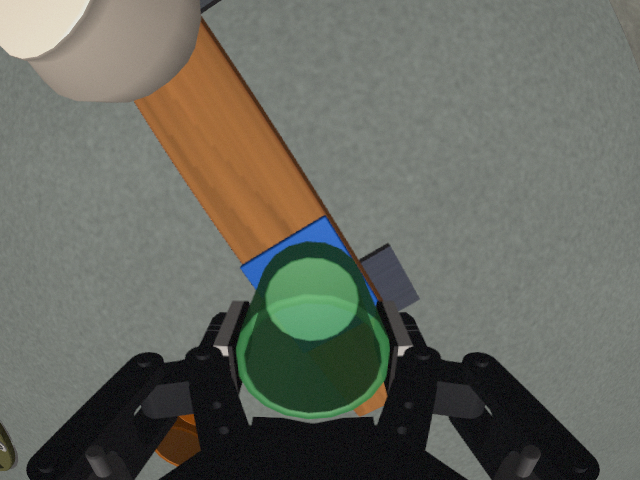

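The tumbler is centred on the pad in the scene view. The pad's corner midpoint is at about (329,350) in the crop and the foot centre is at the same spot, just touching or nearly so. I'll keep lowering in 1 mm steps until the weight comes off.

```bash
python3 -m jog '[[0,0,0,0,0,-0.001,0],[0,0,0,0,0,0,0]]';python3 -m jog '[[0,0,0,0,0,-0.001,0],[0,0,0,0,0,0,0],[0,0,0,0,0,0,0]]'
```

```text
t: 9.52
position: [0.6196, -0.0632, 0.1268]
ee_rot: [[0.84, -0.543, 0.001], [-0.543, -0.84, -0.0], [0.0, -0.0, -1.0]]
contact_force: [-1.8, 0.9, 2.9]
gripper_width: 0.0532
t: 9.9
position: [0.6196, -0.0632, 0.1267]
ee_rot: [[0.84, -0.543, 0.001], [-0.543, -0.84, -0.0], [0.001, -0.0, -1.0]]
contact_force: [-3.7, -0.3, 11.4]
gripper_width: 0.0536
```

Contact came at TCP z=0.1267, exactly as predicted. I'll ease off 1 mm and release.

```bash
python3 -m jog '[[0,0,0,0,0,0.001,0],[0,0,0,0,0,0,0.7],[0,0,0,0,0,0,0.8],[0,0,0,0,0,0,1],[0,0,0,0,0,0,1]]';python3 -m jog '[[0,0,0,0,0,0,1],[0,0,0,0,0,0,1],[0,0,0,0,0,0,1]]'
python3 - <<'E'
from h import *
for n in('wrist',):
  im=ctrl.grab_frame(n);cv2.imwrite(f'pics/{n}6.png',im[:,:,::-1])
E
```

```text
t: 10.52
position: [0.6194, -0.0633, 0.1261]
ee_rot: [[0.84, -0.543, -0.0], [-0.543, -0.84, 0.0], [-0.0, -0.0, -1.0]]
contact_force: [0.1, 0.2, -0.0]
gripper_width: 0.0853
t: 10.9
position: [0.6194, -0.0633, 0.1263]
ee_rot: [[0.84, -0.543, -0.0], [-0.543, -0.84, 0.0], [-0.0, -0.0, -1.0]]
contact_force: [0.4, -0.6, 0.5]
gripper_width: 0.085
```

View pics/wrist6.png

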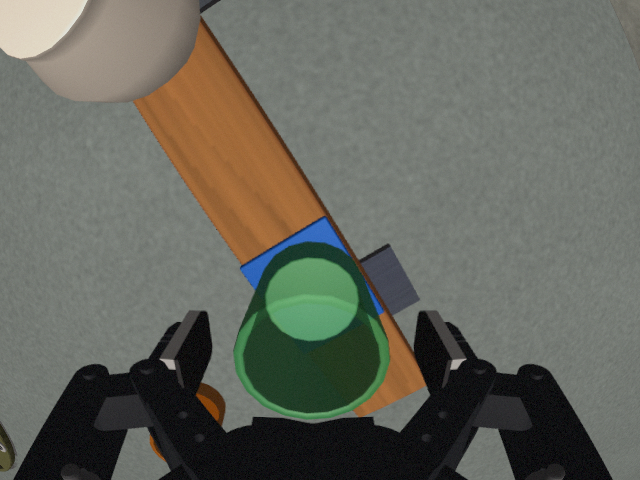

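The fingers are open and clear on both sides, and the tumbler is standing with its rim at about (312,356). I'll go straight up, then back off towards the robot so the cameras get a clear view.

```bash
python3 -m jog '[[0,0,0,0,0,0.015,1],[0,0,0,0,0,0.03,1],[0,0,0,0,0,0.04,1],[0,0,0,0,0,0.04,1],[0,0,0,0,0,0.03,1]]';python3 -m jog '[[0,0,0,0,-0.05,0,1],[0,0,0,0,-0.055,0,1],[0,0,0,0,-0.055,0,1],[0,0,0,0,-0.055,0,1],[0,0,0,0,0,0,1]]'; python3 -m jog '[[0,0,0,0,-0.03,0,1],[0,0,0,0,0,0,1],[0,0,0,0,0,0,1]]'
python3 - <<'E'
from h import *
np.set_printoptions(precision=4,suppress=True)
for n in('top','scene'):
  im=ctrl.grab_frame(n)
  cv2.imwrite(f'pics/{n}7.png',im[:,:,::-1])
  for c in('green','orange'):
    for ce,bb,k in blobs(im,c): print(n,c,ce,bb)
E
```

```text
t: 11.58
position: [0.6197, -0.0631, 0.2845]
ee_rot: [[0.84, -0.543, 0.003], [-0.543, -0.84, 0.0], [0.002, -0.001, -1.0]]
contact_force: [-0.0, -0.4, -0.2]
gripper_width: 0.0858
t: 12.2
position: [0.6178, -0.2851, 0.2813]
ee_rot: [[0.835, -0.55, -0.001], [-0.55, -0.835, -0.003], [0.001, 0.003, -1.0]]
contact_force: [0.5, 0.5, -0.5]
gripper_width: 0.0853
t: 12.58
position: [0.6197, -0.307, 0.2819]
ee_rot: [[0.84, -0.542, 0.001], [-0.542, -0.84, 0.001], [0.0, -0.001, -1.0]]
contact_force: [0.1, 0.3, 0.4]
gripper_width: 0.0855
top green [216.4293 351.5175] (203, 339, 29, 27)
top green [149.9729 247.2901] (121, 221, 60, 52)
top green [397.5271 175.7756] (379, 155, 39, 44)
top orange [437.4395 292.8505] (419, 277, 38, 32)
scene green [484.0217 319.9274] (450, 278, 73, 87)
scene green [454.7093 238.8563] (442, 222, 28, 36)
scene green [208.7947 210.722 ] (187, 186, 42, 52)
scene green [  9.0224 116.7958] (0, 105, 22, 27)
scene green [517.0721  41.6123] (473, 0, 98, 92)
scene green [345.6535  33.6541] (295, 0, 107, 67)
scene orange [260.1852 262.8495] (162, 205, 190, 118)
scene orange [255.9099 191.6806] (241, 173, 29, 40)
scene orange [389.6704  66.9253] (368, 48, 37, 35)
scene orange [357.9849   2.1928] (300, 0, 90, 7)
scene orange [198.5638  37.1425] (115, 0, 180, 91)
```

View pics/top7.png

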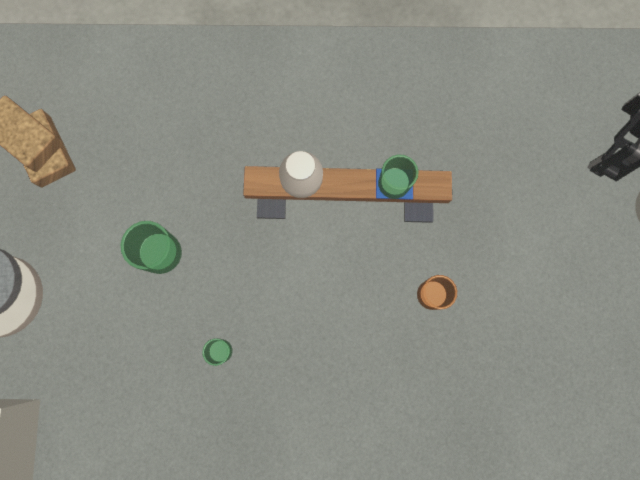

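View pics/scene7.png

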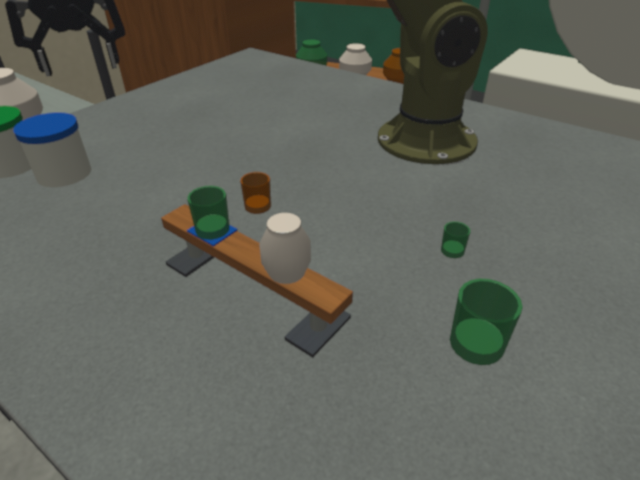

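Both views show the tumbler upright on the pad. In the top view the rim is at about (400,174) and the floor at about (395,182). The amber tumbler and the globe have the same pixels as before.

```bash
python3 - <<'E'
from h import *
np.set_printoptions(precision=4,suppress=True)
print(onz('top',(399.7,174),.146),onz('top',(395.3,182),.096))
print(tri(ray('top',(397.5,175.8)),ray('scene',(208.8,210.7))))
s=ctrl.observe();print(s['t'],np.abs(s['dq']).max())
ctrl.finish_job()
E
```

```text
[ 0.6154 -0.0613  0.146 ] [ 0.6179 -0.0626  0.096 ]
(array([ 0.6206, -0.0621,  0.1198]), np.float64(0.0005444673043139819))
12.675 0.2707585000137531
the job is handed in; nothing more can be done
```

I picked up the middle-sized green tumbler, lowered it onto the blue pad until the force reading showed contact, released it, backed the arm away and handed in the job at about 12.7 s.

- **Position:** the two-view check put the tumbler's middle at about (0.621, −0.062, 0.120). I measured the pad centre as (0.620, −0.063), with a wrist-view estimate about 4 mm away along the rail. That leaves the tumbler off centre by a few millimetres at most, against the 15 mm allowed.
- **Height:** the measured height is about 36 mm above the pad, where 31 mm is ideal. It comes from the centre of the tumbler's outline, which sits a little high. The TCP height at contact (0.1267 m) matched a foot resting on the pad.
- **Upright:** the rim and floor centres from the top view differ by about 3 mm over 50 mm, roughly a 3° tilt. That is within my pixel-reading error.
- **Other objects:** the amber tumbler's position in the images was the same before and after to within about 0.3 pixel. I checked the globe only by eye, and it appeared not to have moved.

The one check that disagreed was a rough reading of the rim by eye from the scene view while carrying the tumbler. It was about 14 mm off the other measurements, so I did not use it.

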